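# Dry layout of a carved crest ornament

## Robot

A 6-joint arm with a two-finger parallel gripper is mounted at the origin on the work surface. World frame = base frame: x ahead of the robot, y to its left, z up, the work surface at z = 0. Lengths are in m, angles in degrees, forces in N, time in s.
With the tool pointing down it reaches from about 0.35 to 0.8 m from the base axis. Payload 7.3 kg.
Tool frame: the origin (TCP) lies midway between the tips of the shut fingers; the grasp point (between the pads) lies 19 mm behind it (bot.grip_point_offset is the distance from the TCP to the grasp point, in m); z points along the fingers, y is the direction in which the jaws open and shut (so a half turn about z gives the same grasp; the last joint's range is limited). The gripper opens to 85 mm and grips with 20 to 120 N. Pads are 22 mm wide; open, the fingers measure 114 mm over their backs; the gripper's body (76 mm by 85 mm) begins 54 mm behind the grasp point. The pads swing forward as they close: fully open they stand 13 mm farther back than shut.
Start: joints at [60.275, 19.595, 87.324, -0, 73.075, -8.365], TCP at [0.191, 0.489, 0.231] pointing down, gripper open.
Joint ranges: [-145.02, 145.02], [-44.19, 115.74], [2.07, 154.8], [-57.11, 237.11], [16.16, 152.29], [-177.93, 177.93]. Speed limits (degrees/s): [147.25, 147.25, 180, 180, 180, 180].

## Interface

Orientations are given as [roll, pitch, yaw] about the fixed x, y, z axes, in that order (R = Rz(yaw) Ry(pitch) Rx(roll)).
In Python, from plant import bot gives the robot as it stands.
- The arm moves only by the tool carry_out, never from a script. Its arguments are lists of equal length, an entry for each row: "slide": the shift along the world's x, y, z in m, a list of three; "twist": the turn, a rotation vector about the world's x, y, z in degrees, a list of three. A call has 1 to 20 rows; each row is the pose to reach, as a shift and turn from the pose measured when the call began; what a row does not reach only later rows make up. A row lasts 1/8 s, in which the tool goes at most 62.5 mm and 10.7 degrees, less where a joint would pass 70% of its speed; a pose out of reach is approached as far as the arm can. A call with a gripper value outside its range is refused whole. "hand" is the gripper command: -1 is shut, 1 is fully open, values between are in proportion, set as the call begins (left out, the last holds). The fingers move at their own pace and stop on an object; "squeeze" is the grip in N (left out, the last holds). Time passes only in rows, so rows that repeat a pose let the fingers close. It gives the time, the measured TCP pose, the force and the opening at its end, in the units of the state.
- bot.sense(): the state, without advancing time (a new reading comes with each control period).
- bot.read_camera(name): name is "scene" or "top" or "wrist"; returns a dict with "color" (400x640x3 uint8, red, green, blue), "fx", "fy", "cx", "cy" (pixels), "R" (3x3) and "t" (3): a world point X has camera coordinates R X + t. Camera axes: x right, y down, z forward; pixel columns grow to the right and rows downward; lengths in m; the calibration is good to about 2 mm. A picture is of the moment at which its call begins. There is no depth.
- bot.job_done(): hands the job in, once; it reports no verdict.
Trained networks look in the newest picture that a camera, given by its name, has taken for a name from the list of things; names that differ only in an ending like _2 or _b are one class to them, and where a whole thing is asked for, a point or a joint stands for the part that bears it (a point fixed in the world has none). Each returns a list of dicts, best first, with "score" (0 to 1); they miss things now and then, are a little off and sometimes report something else, mostly with a low value. They report only what shows in the picture. A call takes as long as a camera call.
- bot.boxes_of(camera, name): "rect" ([left, top, right, bottom] in pixels, round what is visible of it).
- bot.regions_of(camera, name): "mask" (400x640 bool, what is visible of it) and "rect" ([left, top, right, bottom] in pixels, round what is visible of it).
- bot.spot_point(camera, name): "centre" ([row, column] in pixels: a listed point, or the origin of a listed thing).
The state is a dict: "clock": time; "q": joint angles; "qvel": joint speeds; "effort": joint torques, N m; "tool_pos": TCP position; "tool_rot": TCP orientation; "contact_force": force on the tool from outside, world axes, zero at the start; "ft_torque": the same for the moment, N m; "opening": opening from 0.0 (shut) to 1.0 (fully open).
Only numpy, scipy, OpenCV 4.12 (cv2) and the standard library are available. Lean on these libraries where they do the work, as an engineer would, in place of code of your own. Each camera call takes 0.05 s, during which the arm holds its last target.

## Task

Lay out the crest on the grey board in the white outlines: the gold rosette in the round one in the middle of the row, the dark scroll between the rosette and the pale corner block, the pale scroll between the rosette and the dark corner block, and the green leaf behind the rosette, on the board's far side, every piece flat and turned to fit its outline. Then centre the red boss on top of the rosette, upright. Leave the wax tin and the gouge where they are.

Things in the scene. Friction and masses are not known exactly. Their poses are not given: they have to be found in the camera images.
- board: Fixed grey board, 12 thick, x -45 to 115 (x points away from the robot), y -155 to 155 (to its left). Origin: underside, below the centre of the round outline. White outlines on top, (x, y): round, 62 across, at (0, 0); scroll outlines, 66 along y, 36 along x, at (0, 70) and (0, -70); pointed leaf outline, 70 along x, 40 along y, at (75, 0). Corner blocks at (0, 128), (0, -128). Sizes in mm.
- dark_block: Dark brown wooden corner block, 36 x 36 x 32 with a half ball on top (46 high in all), fixed on one end of the row on the board; which end is drawn afresh each time. Origin: centre of its underside, on the board's top. The scroll outline beside it is centred 58 from this origin, towards the round outline.
- pale_block: Pale wooden corner block, 36 x 36 x 32 with a half ball on top (46 high in all), fixed on one end of the row on the board; which end is drawn afresh each time. Origin: centre of its underside, on the board's top. The scroll outline beside it is centred 58 from this origin, towards the round outline.
- rosette: Loose round gold rosette, 56 across and 24 high, upright sides up to 16 high, then sloping with petals to a flat top 44 across. Origin: centre of its underside, z up.
- boss: Loose round red turned boss, 26 high; foot 26 across, widest 32 between 6 and 18 above the foot, top 20 across. Origin: centre of its foot, z up. Stands upright on the bench at the start.
- dark_scroll: Loose dark brown wooden S-scroll ornament, a rounded-end bar with a raised S on top, 60 long (own x axis) x 30 wide (y) x 22 high (the raised S adds 2); the same after a half turn. Origin: centre of its underside, z up. Lies flat on the bench at the start, in any direction.
- pale_scroll: Loose pale wooden S-scroll ornament, a rounded-end bar with a raised S on top, 60 long (own x axis) x 30 wide (y) x 22 high (the raised S adds 2); the same after a half turn. Origin: centre of its underside, z up. Lies flat on the bench at the start, in any direction.
- leaf: Loose green leaf ornament with white veins, an almond with two pointed ends, 60 long (own x axis) x 34 wide (y) x 22 high (veins add 2); the middle 28 of its sides is straight and parallel. Either end may point away. Origin: centre of its underside, z up. Lies flat on the bench, in any direction.
- wax_tin: Bystander: round metal tin with a yellow band, 64 across, 26 high, loose. Origin: centre of its underside. To be left alone.
- gouge: Bystander: carving gouge, loose, lying on the bench: pale handle 24 square and 130 long with a red end, steel blade; about 235 long in all, along own x (x -85 to +150), 25 high. Origin: on the bench under the handle, 20 from its middle towards the blade. To be left alone.

How it is judged (in metres and radians):
At the end, for the whole second after the job is handed in: All five released, at rest, upright within 0.1 rad: rosette within 12 mm of its outline's centre; leaf and scrolls within 12 mm each way of theirs, turned within 0.21 rad, dark scroll beside the pale block, pale scroll beside the dark block; boss on the rosette within 9 mm of its centre (horizontal distance between rosette and board below 0.012 m and z of rosette in the frame of board between 0.009 and 0.016 m and angle between each of rosette, dark_scroll, pale_scroll, leaf, boss's own z axis and vertical below 0.1 rad and horizontal distance between dark_scroll and pale_block between 0.045 and 0.071 m and x of dark_scroll in the frame of board between -0.012 and 0.012 m and y of dark_scroll in the frame of board between -0.085 and 0.085 m and angle between the x axis of each of dark_scroll, pale_scroll and the y axis of board, either way round below 0.21 rad and z of dark_scroll in the frame of board between 0.009 and 0.016 m and horizontal distance between pale_scroll and dark_block between 0.045 and 0.071 m and x of pale_scroll in the frame of board between -0.012 and 0.012 m and y of pale_scroll in the frame of board between -0.085 and 0.085 m and z of pale_scroll in the frame of board between 0.009 and 0.016 m and x of leaf in the frame of board between 0.063 and 0.087 m and y of leaf in the frame of board between -0.012 and 0.012 m and angle between the x axis of leaf and the x axis of board, either way round below 0.21 rad and z of leaf in the frame of board between 0.009 and 0.016 m and horizontal distance between boss and rosette below 0.009 m and z of boss in the frame of board between 0.033 and 0.04 m and linear speed of each of rosette, boss, dark_scroll, pale_scroll, leaf below 0.01 m/s and angular speed of each of rosette, boss, dark_scroll, pale_scroll, leaf below 0.1 rad/s); the robot touches nothing.
It fails at once if the wax tin is moved by more than 30 mm (distance of wax_tin from where it was at the start of the episode above 0.03 m).
It fails at once if the gouge is moved by more than 30 mm (distance of gouge from where it was at the start of the episode above 0.03 m).
It also fails if it takes over 109 s, if anything falls off the work surface, if the arm or the gripper's body presses on something with over 40 N, if the wrist force passes 120 N, or if a joint passes its speed limit or range.

## Working session

There is one attempt and no reset: what is moved stays moved. The work goes in short steps, Python scripts to look and compute and a tool call to move; the robot and the scene stay as the last step left them, time stands still between calls to the robot, and variables do not carry over. Pictures are saved under pics/ and viewed, and the job is handed in when it is done.

Besides the shell and the picture viewer there is one more tool, called by a JSON object that holds its "api" and its "payload". carry_out: Moves the arm, as the interface text tells. Its arguments: {"type":"object","properties":{"slide":{"type":"array","items":{"type":"array","items":{"type":"number"}}},"twist":{"type":"array","items":{"type":"array","items":{"type":"number"}}},"hand":{"type":"number"},"squeeze":{"type":"number"}},"required":["slide","twist"]}

```bash
ls; mkdir -p pics
python3 - <<'E'
from plant import bot
import cv2
s=bot.sense(); print(s)
for n in ("scene","top","wrist"):
    c=bot.read_camera(n); cv2.imwrite(f"pics/{n}0.png",c["color"][:,:,::-1])
    print(n,c["fx"],c["cx"],c["cy"],c["R"],c["t"])
E
```

```text
pics
{'clock': 0.0, 'q': array([ 6.02746275e+01,  1.96356157e+01,  8.73795355e+01,  1.01913552e-04,
        7.30747885e+01, -8.36674455e+00]), 'qvel': array([ 0.06355128, -0.01513825, -0.03222598, -0.0223453 , -0.01191831,
        0.00157925]), 'effort': array([-1.09527475e-03, -4.33664560e+01, -2.46027571e+01, -3.49126349e-04,
        7.51855405e-03, -8.58972021e-05]), 'tool_pos': array([0.19098895, 0.48857702, 0.23061936]), 'tool_rot': array([-1.79911032e+02, -1.31834433e-02,  1.58641332e+02]), 'contact_force': array([0.54913735, 0.43278286, 0.31844669]), 'ft_torque': array([-0.02430217, -0.00165392,  0.02064634]), 'opening': 1.0016560146498221}
scene 413.6669845823926 310.841847255681 197.94770724981743 [[-0.09162195  0.99578203 -0.00485417]
 [ 0.63310132  0.05448767 -0.77214883]
 [-0.76862743 -0.07381897 -0.63542319]] [-0.01705096 -0.29931805  1.49991855]
top 516.6083288477374 324.11156901118864 197.3383251883848 [[-0.01309825 -0.99990337  0.00465793]
 [-0.99837102  0.01281919 -0.05559649]
 [ 0.0555314  -0.00537856 -0.99844245]] [0.05511267 0.48679428 1.17538605]
wrist 303.0629500855837 319.31058076148804 201.6498904285371 [[ 0.36444952  0.93122226 -0.00128235]
 [ 0.88255708 -0.34496358  0.31952016]
 [ 0.29710192 -0.11758072 -0.94757861]] [-0.52397016 -0.04121989  0.3801493 ]
```

View pics/top0.png

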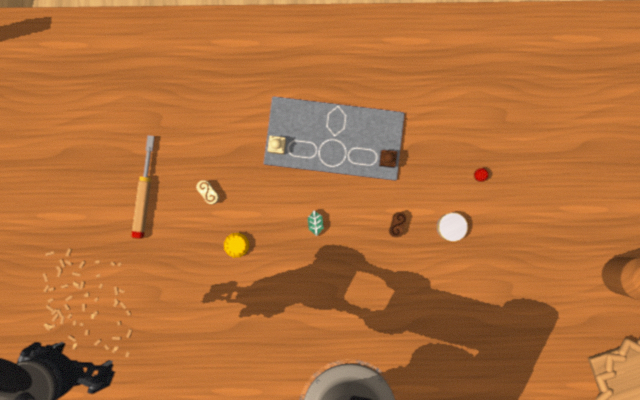

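View pics/scene0.png

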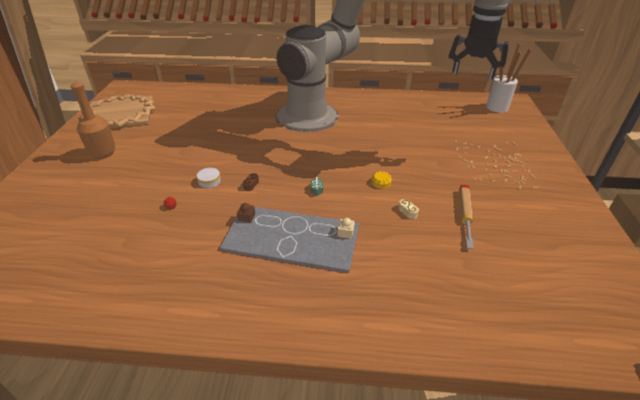

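```bash
cat > h.py <<'E'
import numpy as np, cv2
from scipy.optimize import minimize
def proj(c,X):
    p=np.atleast_2d(X)@c["R"].T+c["t"]; return np.c_[c["fx"]*p[:,0]/p[:,2]+c["cx"],c["fy"]*p[:,1]/p[:,2]+c["cy"]]
def back(c,uv,z):
    d=np.array([(uv[0]-c["cx"])/c["fx"],(uv[1]-c["cy"])/c["fy"],1.]); d=c["R"].T@d; o=-c["R"].T@c["t"]
    return (o+d*(z-o[2])/d[2])[:2]
th=np.linspace(0,2*np.pi,48,endpoint=False); C=np.c_[np.cos(th),np.sin(th)]
def prism(o,h): return [np.c_[o,np.full(len(o),z)] for z in h]
stad=C*15+np.c_[np.sign(C[:,0]+1e-9)*15,0*th]
M={"rosette":np.vstack([np.c_[C*28,0*th],np.c_[C*28,0*th+16],np.c_[C*22,0*th+24]]),
"boss":np.vstack([np.c_[C*13,0*th],np.c_[C*16,0*th+6],np.c_[C*16,0*th+18],np.c_[C*10,0*th+26]]),
"wax_tin":np.vstack([np.c_[C*32,0*th],np.c_[C*32,0*th+26]]),
"scroll":np.vstack(prism(stad,[0,22])),
"leaf":np.vstack(prism(np.array([[30,0],[14,17],[-14,17],[-30,0],[-14,-17],[14,-17]]),[0,22])),
"board":np.vstack(prism(np.array([[-45,-155],[-45,155],[115,155],[115,-155]]),[0,12])),
}
def place(m,x,y,yaw,z=0):
    c,s=np.cos(yaw),np.sin(yaw); P=m/1000.
    return np.c_[c*P[:,0]-s*P[:,1]+x,s*P[:,0]+c*P[:,1]+y,P[:,2]+z]
S=8
def render(c,pts,rect):
    l,t,r,b=rect; im=np.zeros(((b-t)*S,(r-l)*S),np.uint8)
    h=cv2.convexHull(((proj(c,pts)+0.5-[l,t])*S*16).astype(np.int32)); cv2.fillPoly(im,[h],1,shift=4)
    return im
def fit(c,mask,m,sym=False,z=0,yaws=None):
    mask=mask.astype(np.uint8); ys,xs=np.nonzero(mask)
    rect=(xs.min()-6,ys.min()-6,xs.max()+7,ys.max()+7); l,t,r,b=rect
    if l<0 or t<0: rect=(max(l,0),max(t,0),r,b); l,t,r,b=rect
    big=np.kron(mask[t:b,l:r],np.ones((S,S),np.uint8))[:(b-t)*S,:(r-l)*S]
    rect=(l,t,l+big.shape[1]//S,t+big.shape[0]//S)
    x0=back(c,(xs.mean()+0,ys.mean()),z+0.012)
    def cost(p):
        R=render(c,place(m,p[0]/100+x0[0],p[1]/100+x0[1],0 if sym else p[2],z),rect)
        return 1-(R&big).sum()/max((R|big).sum(),1)
    best=None
    for y in ([0] if sym else (yaws if yaws is not None else np.radians(range(0,180,20)))):
        s=np.array([0,0,y]); sim=np.array([s,s+[.4,0,0],s+[0,.4,0],s+[0,0,.25]])
        r=minimize(cost,s,method="Nelder-Mead",options=dict(initial_simplex=sim,xatol=1e-3,fatol=1e-5,maxiter=150))
        if best is None or r.fun<best.fun: best=r
    p=best.x; return round(p[0]/100+x0[0],4),round(p[1]/100+x0[1],4),round(float(np.degrees(p[2])),1),round(1-best.fun,3)
E
python3 - <<'E'
from plant import bot
from h import *
for cam in("top","scene"):
    c=bot.read_camera(cam)
    for n in ("rosette","boss","wax_tin","dark_scroll","pale_scroll","leaf","board","dark_block","pale_block","gouge"):
        rs=bot.regions_of(cam,n); sp=bot.spot_point(cam,n)
        for r in rs[:2]:
            k="scroll" if "scroll" in n else n
            f=None
            if k in M and r["score"]>.3: f=fit(c,r["mask"],M[k],k in("rosette","boss","wax_tin"))
            print(cam,n,round(r["score"],2),r["rect"],int(r["mask"].sum()),f)
        for s in sp[:1]:
            print("   spot",round(s["score"],2),back(c,s["centre"][::-1],.012 if 'block' in n else 0).round(4))
E
```

```text
top rosette 0.69 [227.0, 235.2, 252.3, 259.6] 482 (np.float64(0.3815), np.float64(0.2512), 1.0, np.float64(0.939))
top rosette 0.59 [265.9, 97.7, 404.2, 184.4] 8650 (np.float64(0.6301), np.float64(0.0251), 1.2, np.float64(0.056))
   spot 0.89 [0.3804 0.2503]
top boss 0.57 [475.0, 167.4, 489.8, 180.2] 177 (np.float64(0.5357), np.float64(-0.3145), -5.0, np.float64(0.94))
   spot 0.42 [ 0.5382 -0.3103]
top wax_tin 0.66 [435.5, 213.0, 467.7, 241.9] 694 (np.float64(0.4164), np.float64(-0.2441), 1.4, np.float64(0.967))
   spot 0.68 [ 0.4187 -0.2449]
top dark_scroll 0.81 [392.1, 206.3, 403.3, 235.3] 292 (np.float64(0.4234), np.float64(-0.1181), 164.2, np.float64(0.856))
   spot 0.61 [0.5013 0.3142]
top pale_scroll 0.6 [196.4, 180.4, 218.5, 202.6] 318 (np.float64(0.5037), np.float64(0.3164), 38.8, np.float64(0.91))
top pale_scroll 0.55 [377.8, 150.4, 397.0, 171.1] 295 (np.float64(0.5763), np.float64(-0.1011), 187.4, np.float64(0.664))
   spot 0.52 [0.5025 0.3205]
top leaf 0.68 [308.3, 213.5, 324.2, 232.3] 258 (np.float64(0.4296), np.float64(0.0702), 182.0, np.float64(0.883))
   spot 0.65 [0.
[... 1346 characters left out ...]
.float64(0.5002), np.float64(0.3179), 38.3, np.float64(0.918))
   spot 0.86 [0.512  0.3204]
scene leaf 0.74 [310.0, 178.8, 324.9, 195.5] 154 (np.float64(0.4254), np.float64(0.0717), 185.1, np.float64(0.793))
   spot 0.56 [0.4259 0.0661]
scene board 0.62 [219.3, 206.6, 359.8, 270.9] 5620 (np.float64(0.6573), np.float64(0.0209), 172.4, np.float64(0.884))
   spot 0.9 [0.5783 0.0327]
scene dark_block 0.76 [236.2, 202.7, 254.6, 220.3] 287 None
   spot 0.71 [ 0.581  -0.0995]
scene pale_block 0.7 [337.0, 217.7, 353.3, 237.0] 300 None
   spot 0.67 [0.6056 0.1647]
scene gouge 0.75 [456.8, 182.5, 472.7, 248.6] 562 None
scene gouge 0.17 [307.8, 179.4, 325.1, 194.4] 173 None
   spot 0.76 [0.4772 0.4676]
```

```bash
cat > ov.py <<'E'
from h import *
def ov(c,B,items,fn,crop,s=4):
    l,t,r,b=crop; im=cv2.resize(c["color"][t:b,l:r,::-1],None,fx=s,fy=s,interpolation=cv2.INTER_CUBIC)
    def poly(P,col): cv2.polylines(im,[((proj(c,P)+.5-[l,t])*s).round().astype(int)],True,col,1)
    if B:
        x,y,a=B
        O=[np.c_[C*31,0*th+12]]+[np.c_[(C*18+np.c_[0*th,np.sign(C[:,1]+1e-9)*15+q]),0*th+12] for q in(70,-70)]
        O+=[M["board"][4:], np.array([[110,0,12],[89,20,12],[61,20,12],[40,0,12],[61,-20,12],[89,-20,12]])]
        for o in O: poly(place(o,x,y,np.radians(a)),(255,0,255))
    for k,x,y,a in items:
        m=M[k]; n=len(m)//2 if k in("scroll","leaf","wax_tin") else 48
        poly(place(m[-n:],x,y,np.radians(a)),(255,0,255)); poly(place(m[:n],x,y,np.radians(a)),(255,255,0))
    cv2.imwrite(fn,im)
E
python3 - <<'E'
from plant import bot
from ov import *
c=bot.read_camera("top")
for k in range(2):
    r=bot.regions_of("top","board")[0]
    mk=r["mask"].astype(np.uint8); mk=cv2.morphologyEx(mk,cv2.MORPH_CLOSE,np.ones((5,5)))
    print(fit(c,mk,M["board"],yaws=[-.1]))
# white line fit
col=c["color"].astype(int); 
w=((col.min(2)>150)&(np.ptp(col,2)<40)).astype(np.uint8); w[:95]=0;w[185:]=0;w[:,:285]=0;w[:,378:]=0
d=cv2.distanceTransform(1-w,cv2.DIST_L2,5).astype(np.float32)
O=np.vstack([np.c_[C*31,0*th+12]]+[np.c_[(C*18+np.c_[0*th,np.sign(C[:,1]+1e-9)*15+q]),0*th+12] for q in(70,-70)])
def cost(p):
    uv=proj(c,place(O,p[0]/100,p[1]/100,p[2]))
    return float(np.minimum(cv2.remap(d,uv[:,0].astype(np.float32),uv[:,1].astype(np.float32),cv2.INTER_LINEAR),4).mean())
s=np.array([59.2,2.7,-.11]); r=minimize(cost,s,method="Nelder-Mead",options=dict(initial_simplex=[s,s+[.5,0,0],s+[0,.5,0],s+[0,0,.03]]))
print(w.sum(),r.x,np.degrees(r.x[2]),r.fun)
B=(r.x[0]/100,r.x[1]/100,np.degrees(r.x[2]))
ov(c,B,[],"pics/b1.png",(255,85,415,190),5)
ov(c,None,[("leaf",.4296,.0702,182),("scroll",.4234,-.1181,164.2),("rosette",.3815,.2512,0),("scroll",.5037,.3164,38.8)],"pics/p1.png",(185,165,410,265),3)
ov(c,None,[("boss",.5357,-.3145,0)],"pics/p2.png",(460,150,510,200),6)
E
```

```text
(np.float64(0.5929), np.float64(0.041), -8.0, np.float64(0.863))
(np.float64(0.5929), np.float64(0.041), -8.0, np.float64(0.863))
787 [59.10897593  2.8209057  -0.12677668] -7.263768663698787 0.34260231256484985
```

View pics/b1.png

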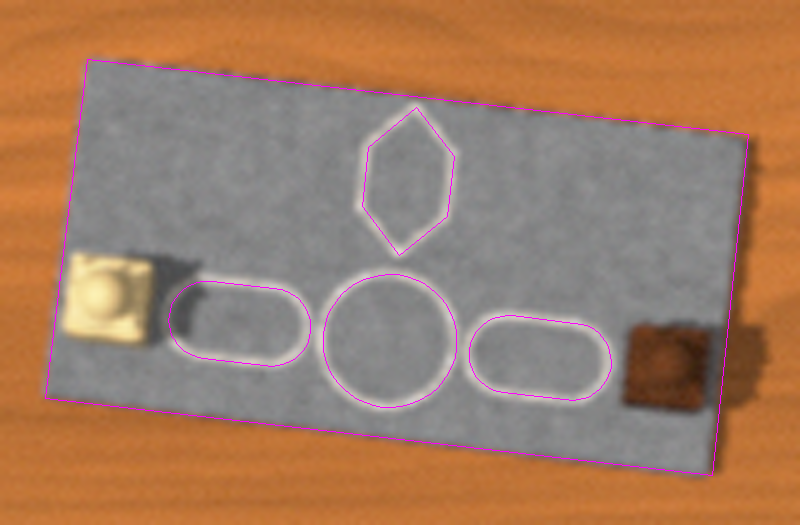

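View pics/p1.png

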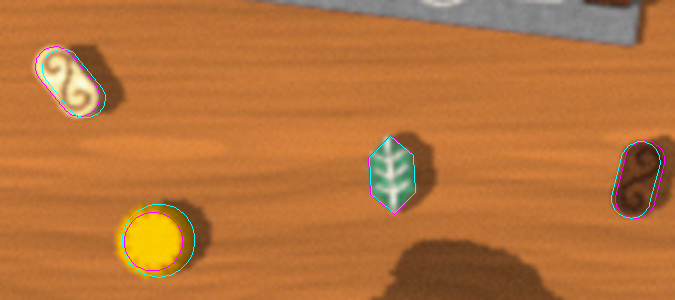

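View pics/p2.png

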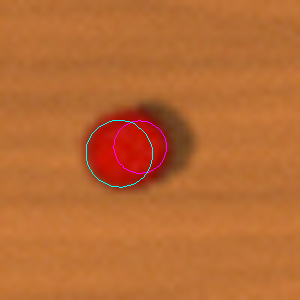

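{"api": "carry_out", "payload": {"slide": [[0.19, -0.237, 0], [0.19, -0.237, 0], [0.19, -0.237, 0], [0.19, -0.237, 0], [0.19, -0.237, 0], [0.19, -0.237, 0], [0.19, -0.237, 0], [0.19, -0.237, 0]], "twist": [[0, 0, 0], [0, 0, 0], [0, 0, 0], [0, 0, 0], [0, 0, 0], [0, 0, 0], [0, 0, 0], [0, 0, 0]], "hand": 1, "squeeze": 40}}

```text
clock: 3.4
tool_pos: [0.3804, 0.2529, 0.2313]
tool_rot: [180.0, -0.0, 158.7]
contact_force: [0.0, 1.0, 0.0]
opening: 0.998
```

```bash
cat > w.py <<'E'
import sys
from plant import bot
from ov import *
def look(cam,names,fn,z=0):
    c=bot.read_camera(cam); cv2.imwrite(fn,c["color"][:,:,::-1])
    for n in names:
        k="scroll" if "scroll" in n else n
        for r in bot.regions_of(cam,n)[:1]:
            print(n,round(r["score"],2),np.round(r["rect"]),int(r["mask"].sum()),[float(v) for v in fit(c,r["mask"],M[k],k in("rosette","boss","wax_tin"),z)])
    s=bot.sense(); print(s["clock"],s["tool_pos"].round(4),s["tool_rot"].round(2),s["contact_force"].round(1),s["opening"])
    return c
if __name__=="__main__": look(sys.argv[1],sys.argv[4:],sys.argv[2],float(sys.argv[3]))
E
python3 w.py wrist pics/w1.png 0 rosette
```

```text
rosette 0.69 [295. 147. 340. 193.] 1666 [0.3805, 0.2527, 7.6, 0.951]
3.5 [0.3805 0.2529 0.2313] [179.99  -0.   158.77] [ 0.   0.9 -0.5] 0.999239365548015
```

View pics/w1.png

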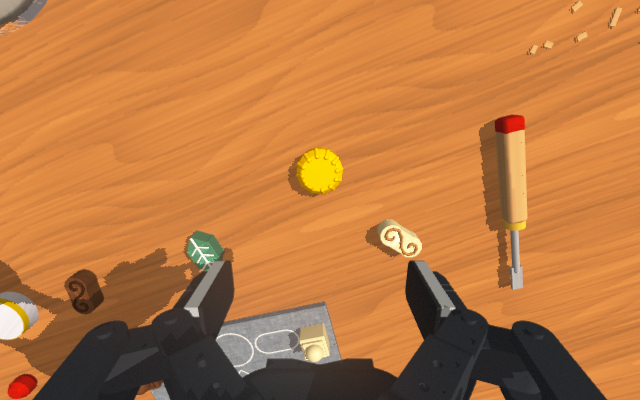

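{"api": "carry_out", "payload": {"slide": [[0, 0, -0.06], [0, 0, -0.12], [0, 0, -0.18], [0, 0, -0.215], [0, 0, -0.228], [0, 0, -0.23], [0, 0, -0.23]], "twist": [[0, 0, 0], [0, 0, 0], [0, 0, 0], [0, 0, 0], [0, 0, 0], [0, 0, 0], [0, 0, 0]]}}

```text
clock: 4.38
tool_pos: [0.3813, 0.2535, 0.0025]
tool_rot: [179.9, 0.1, 158.8]
contact_force: [0.3, 0.4, 0.8]
opening: 1.002
```

{"api": "carry_out", "payload": {"slide": [[0, 0, 0], [0, 0, 0], [0, 0, 0], [0, 0, 0], [0, 0, 0], [0, 0, 0]], "twist": [[0, 0, 0], [0, 0, 0], [0, 0, 0], [0, 0, 0], [0, 0, 0], [0, 0, 0]], "hand": -1}}

```text
clock: 5.12
tool_pos: [0.382, 0.2539, 0.0038]
tool_rot: [179.8, 0.2, 158.8]
contact_force: [-1.7, 0.1, 9.8]
opening: 0.633
```

```bash
python3 w.py wrist pics/w2.png 0 ; python3 w.py scene pics/s2.png 0
```

```text
5.175 [0.382  0.2539 0.0039] [179.79   0.19 158.78] [-1.2  0.   9. ] 0.6234466336670175
5.225 [0.382  0.2539 0.0038] [179.79   0.18 158.78] [-1.8 -0.4 10.1] 0.6315545645519106
```

View pics/w2.png

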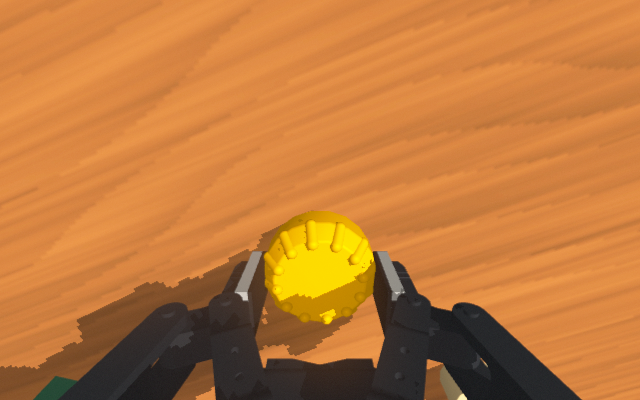

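{"api": "carry_out", "payload": {"slide": [[0, 0, 0.04], [0, 0, 0.09], [0.03, -0.032, 0.1], [0.07, -0.075, 0.1], [0.11, -0.118, 0.1], [0.15, -0.161, 0.1], [0.18, -0.194, 0.1], [0.2, -0.215, 0.1], [0.209, -0.2257, 0.1], [0.209, -0.2257, 0.1], [0.209, -0.2257, 0.1], [0.209, -0.2257, 0.1]], "twist": [[0, 0, 0], [0, 0, 0], [0, 0, 0], [0, 0, 0], [0, 0, 0], [0, 0, 0], [0, 0, 0], [0, 0, 0], [0, 0, 0], [0, 0, 0], [0, 0, 0], [0, 0, 0]]}}

```text
clock: 6.72
tool_pos: [0.5904, 0.0292, 0.104]
tool_rot: [179.8, 0.2, 158.9]
contact_force: [0.3, -0.4, -1.2]
opening: 0.632
```

```bash
python3 w.py wrist pics/w3.png 0.09 rosette
```

```text
rosette 0.9 [262. 210. 375. 326.] 9748 [0.5935, 0.0277, 4.6, 0.894]
6.825 [0.5907 0.0289 0.104 ] [179.79   0.18 158.84] [ 0.1  0.7 -0.6] 0.6261309130358722
```

View pics/w3.png

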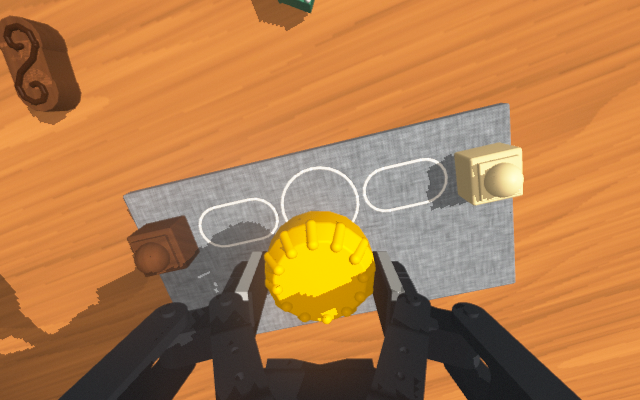

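Run:
```python
from plant import bot
from ov import *
c=bot.read_camera("wrist")
ov(c,(.591,.0282,-7.26),[],"pics/w4.png",(120,90,530,340),2)
```

```text
(no output)
```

View pics/w4.png

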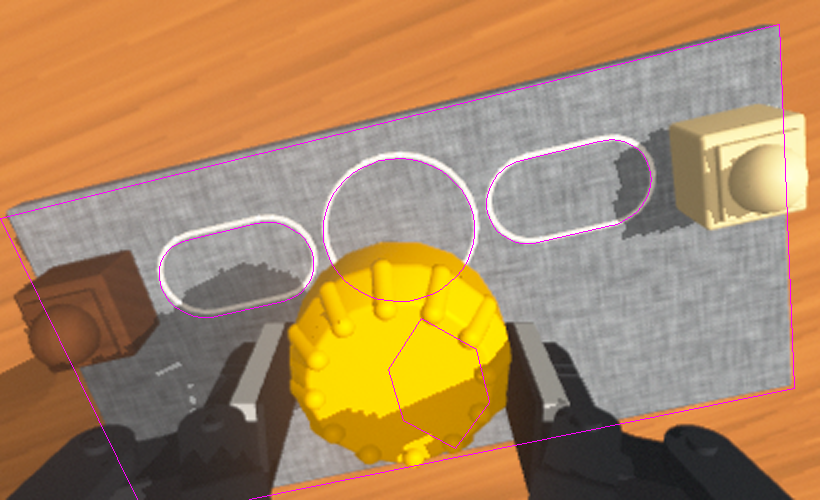

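{"api": "carry_out", "payload": {"slide": [[0, -0.001, -0.04], [0, -0.001, -0.07], [0, -0.001, -0.083], [0, -0.001, -0.087], [0, -0.001, -0.088], [0, -0.001, -0.088]], "twist": [[0, 0, 0], [0, 0, 0], [0, 0, 0], [0, 0, 0], [0, 0, 0], [0, 0, 0]]}}

```text
clock: 7.62
tool_pos: [0.5914, 0.0277, 0.017]
tool_rot: [179.8, 0.3, 158.8]
contact_force: [-0.6, 0.7, -1.3]
opening: 0.628
```

{"api": "carry_out", "payload": {"slide": [[0, 0, 0], [0, 0, 0], [0, 0, 0], [0, 0, 0.04], [0, 0, 0.09], [0, 0, 0.15], [0, 0, 0.17], [0, 0, 0.17]], "twist": [[0, 0, 0], [0, 0, 0], [0, 0, 0], [0, 0, 0], [0, 0, 0], [0, 0, 0], [0, 0, 0], [0, 0, 0]], "hand": 1}}

```text
clock: 8.62
tool_pos: [0.5923, 0.0277, 0.1889]
tool_rot: [179.7, 0.5, 158.8]
contact_force: [-0.6, 0.2, -1.1]
opening: 0.999
```

```bash
python3 w.py wrist pics/w5.png 0.012 rosette pale_block;python3 w.py wrist pics/w5.png 0 pale_scroll leaf dark_scroll
```

```text
rosette 0.73 [290. 149. 345. 207.] 2387 [0.5902, 0.028, 7.3, 0.972]
pale_scroll 0.68 [577.   2. 610.   7.] 151 [0.5017, 0.3355, 147.2, 0.93]
leaf 0.91 [281.   2. 322.  32.] 1054 [0.4268, 0.0713, 3.7, 0.97]
dark_scroll 0.56 [ 89.  37. 144. 106.] 2684 [0.4224, -0.1168, 163.4, 0.938]
8.975 [0.591  0.0278 0.1857] [1.7980e+02 1.6000e-01 1.5883e+02] [ 0.5 -0.4 -0.3] 0.9992190212321277Traceback (most recent call last):
  File "w.py", line 12, in <module>
    if __name__=="__main__": look(sys.argv[1],sys.argv[4:],sys.argv[2],float(sys.argv[3]))
                             ~~~~^^^^^^^^^^^^^^^^^^^^^^^^^^^^^^^^^^^^^^^^^^^^^^^^^^^^^^^^^
  File "w.py", line 9, in look
    print(n,round(r["score"],2),np.round(r["rect"]),int(r["mask"].sum()),[float(v) for v in fit(c,r["mask"],M[k],k in("rosette","boss","wax_tin"),z)])
                                                                                                            ~^^^
KeyError: 'pale_block'
```

View pics/w5.png

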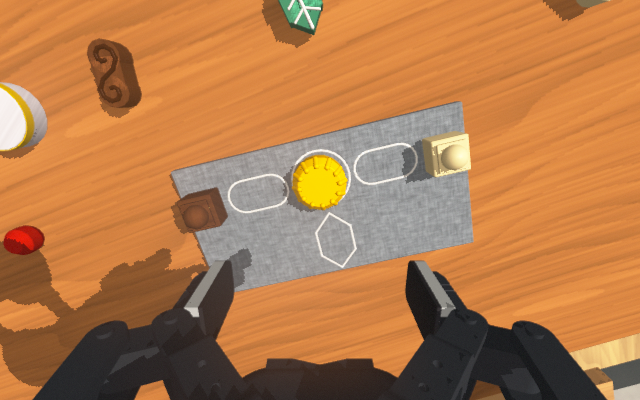

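{"api": "carry_out", "payload": {"slide": [[-0.05, 0.0133, 0], [-0.1, 0.0265, 0], [-0.14, 0.0371, 0], [-0.164, 0.0435, 0], [-0.164, 0.0435, 0], [-0.164, 0.0435, 0], [-0.164, 0.0435, 0]], "twist": [[0, 0, 8], [0, 0, 16], [0, 0, 24.3], [0, 0, 24.3], [0, 0, 24.3], [0, 0, 24.3], [0, 0, 24.3]]}}

```text
clock: 9.85
tool_pos: [0.4279, 0.071, 0.1855]
tool_rot: [179.8, 0.2, -176.9]
contact_force: [-0.4, 0.0, -0.7]
opening: 0.999
```

```bash
python3 w.py wrist pics/w6.png 0 leaf dark_scroll pale_scroll
```

```text
leaf 0.65 [304. 154. 335. 206.] 1459 [0.4278, 0.0712, 185.4, 0.959]
dark_scroll 0.63 [121. 136. 168. 196.] 2031 [0.4217, -0.1173, 163.6, 0.96]
pale_scroll 0.58 [503. 227. 549. 278.] 1524 [0.502, 0.3165, 38.3, 0.954]
10.05 [0.4273 0.0711 0.1855] [ 1.7980e+02  1.4000e-01 -1.7689e+02] [-0.4 -0.3  0.3] 1.0001082901000562
```

{"api": "carry_out", "payload": {"slide": [[0, 0, -0.06], [0, 0, -0.12], [0, 0, -0.165], [0, 0, -0.179], [0, 0, -0.1815], [0, 0, -0.1815]], "twist": [[0, 0, 1.3], [0, 0, 1.3], [0, 0, 1.3], [0, 0, 1.3], [0, 0, 1.3], [0, 0, 1.3]]}}

```text
clock: 10.8
tool_pos: [0.4278, 0.0711, 0.0044]
tool_rot: [179.8, 0.2, -175.6]
contact_force: [0.3, -0.4, -1.0]
opening: 0.995
```

{"api": "carry_out", "payload": {"slide": [[0, 0, 0], [0, 0, 0], [0, 0, 0], [0, 0, 0], [0, 0, 0], [0, 0, 0], [0, 0, 0]], "twist": [[0, 0, 0], [0, 0, 0], [0, 0, 0], [0, 0, 0], [0, 0, 0], [0, 0, 0], [0, 0, 0]], "hand": -1}}

```text
clock: 11.68
tool_pos: [0.4282, 0.0711, 0.005]
tool_rot: [179.8, 0.3, -175.6]
contact_force: [-1.7, -0.2, 5.7]
opening: 0.391
```

```bash
python3 w.py wrist pics/w7.png 0 leaf
```

```text
leaf 0.59 [285. 209. 355. 331.] 6580 [0.4282, 0.0707, 185.4, 0.963]
11.775 [0.4282 0.0711 0.005 ] [ 179.81    0.25 -175.59] [-0.8 -0.1  6.4] 0.38874459703171205
```

View pics/w7.png

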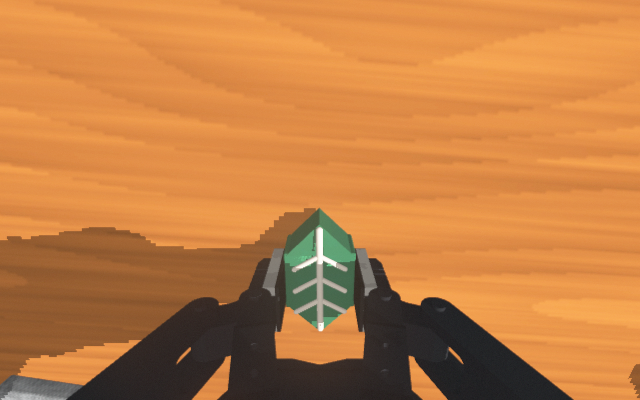

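{"api": "carry_out", "payload": {"slide": [[0, 0, 0.05], [0.02, -0.0044, 0.09], [0.07, -0.0155, 0.09], [0.12, -0.0265, 0.09], [0.17, -0.0375, 0.09], [0.21, -0.0464, 0.09], [0.23, -0.0508, 0.09], [0.2363, -0.0522, 0.09], [0.2363, -0.0522, 0.09], [0.2363, -0.0522, 0.07], [0.2363, -0.0522, 0.035], [0.2363, -0.0522, 0.018], [0.2363, -0.0522, 0.013], [0.2363, -0.0522, 0.012], [0.2363, -0.0522, 0.012]], "twist": [[0, 0, 0], [0, 0, 0], [0, 0, -5], [0, 0, -10], [0, 0, -11.4], [0, 0, -11.4], [0, 0, -11.4], [0, 0, -11.4], [0, 0, -11.4], [0, 0, -11.4], [0, 0, -11.4], [0, 0, -11.4], [0, 0, -11.4], [0, 0, -11.4], [0, 0, -11.4]]}}

```text
clock: 13.65
tool_pos: [0.6652, 0.0188, 0.0182]
tool_rot: [179.8, 0.4, 173.0]
contact_force: [-1.0, -0.1, 0.4]
opening: 0.388
```

{"api": "carry_out", "payload": {"slide": [[0, 0, 0], [0, 0, 0], [0, 0, 0], [0, 0, 0.04], [0, 0, 0.09], [0, 0, 0.15], [0, 0, 0.17], [0, 0, 0.17]], "twist": [[0, 0, 0], [0, 0, 0], [0, 0, 0], [0, 0, 0], [0, 0, 0], [0, 0, 0], [0, 0, 0], [0, 0, 0]], "hand": 1}}

```text
clock: 14.65
tool_pos: [0.666, 0.0188, 0.1903]
tool_rot: [179.8, 0.6, 173.0]
contact_force: [-0.4, -0.8, -0.3]
opening: 1.001
```

```bash
python3 w.py wrist pics/w8.png 0.012 leaf rosette;python3 w.py top pics/t8.png 0 dark_scroll pale_scroll
```

```text
leaf 0.65 [304. 152. 334. 206.] 1397 [0.6649, 0.0182, 173.0, 0.916]
rosette 0.71 [288.  73. 346. 135.] 2835 [0.5903, 0.0281, -0.1, 0.965]
14.8 [0.6643 0.0189 0.1861] [179.81   0.18 173.01] [ 0.6  1.2 -0.9] 0.9972138432152807
dark_scroll 0.72 [390. 211. 407. 238.] 330 [0.4232, -0.1194, -17.2, 0.938]
pale_scroll 0.85 [198. 179. 220. 202.] 294 [0.5034, 0.3164, 38.8, 0.845]
14.95 [0.6646 0.0188 0.1864] [179.82   0.19 173.01] [-0.9  0.6 -0.3] 1.0022986775816065
```

View pics/w8.png

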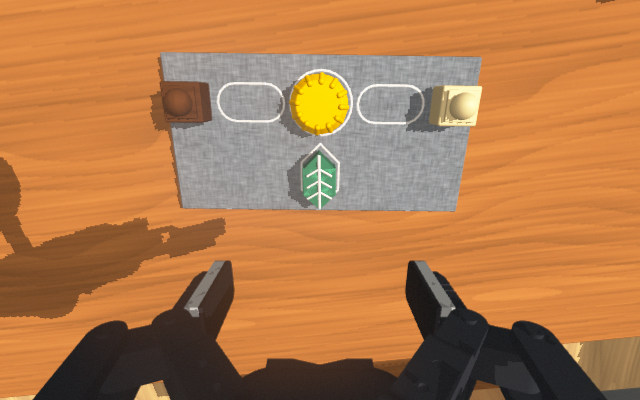

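{"api": "carry_out", "payload": {"slide": [[-0.05, -0.028, 0], [-0.1, -0.056, 0], [-0.15, -0.084, 0], [-0.2, -0.112, 0], [-0.23, -0.129, 0], [-0.2425, -0.136, 0], [-0.2425, -0.136, 0], [-0.2425, -0.136, 0]], "twist": [[0, 0, -3], [0, 0, -6], [0, 0, -9.5], [0, 0, -9.5], [0, 0, -9.5], [0, 0, -9.5], [0, 0, -9.5], [0, 0, -9.5]]}}

```text
clock: 15.95
tool_pos: [0.4231, -0.1169, 0.1863]
tool_rot: [179.8, 0.2, 163.5]
contact_force: [0.8, -0.0, -0.1]
opening: 1.002
```

```bash
python3 w.py wrist pics/w9.png 0 dark_scroll boss
```

```text
dark_scroll 0.82 [303. 147. 335. 210.] 1452 [0.4217, -0.1174, -17.2, 0.935]
16.1 [ 0.4228 -0.1167  0.1861] [179.8    0.19 163.57] [ 0.6 -0.   0.1] 1.0023035668150921
```

View pics/w9.png

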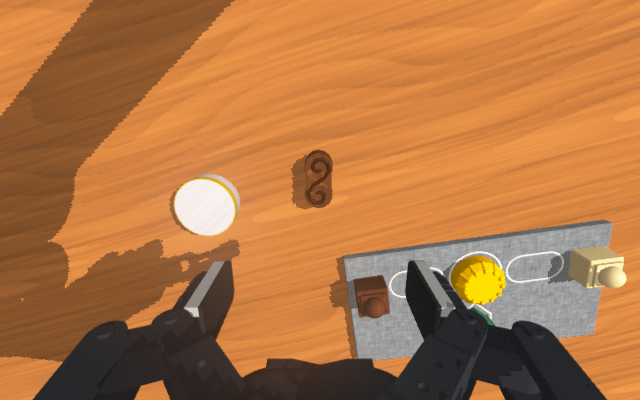

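The dark scroll stands upright in the image at (319,180), parallel to the pads, with the tin clear to its left at (207,207).

{"api": "carry_out", "payload": {"slide": [[-0.001, 0, -0.06], [-0.001, 0, -0.12], [-0.001, 0, -0.165], [-0.001, 0, -0.179], [-0.001, 0, -0.182], [-0.001, 0, -0.182]], "twist": [[0, 0, 0], [0, 0, 0], [0, 0, 0], [0, 0, 0], [0, 0, 0], [0, 0, 0]]}}

```text
clock: 16.85
tool_pos: [0.4224, -0.1167, 0.0044]
tool_rot: [179.8, 0.2, 163.6]
contact_force: [0.3, 0.2, 0.3]
opening: 0.999
```

{"api": "carry_out", "payload": {"slide": [[0, 0, 0], [0, 0, 0], [0, 0, 0], [0, 0, 0], [0, 0, 0], [0, 0, 0], [0, 0, 0]], "twist": [[0, 0, 0], [0, 0, 0], [0, 0, 0], [0, 0, 0], [0, 0, 0], [0, 0, 0], [0, 0, 0]], "hand": -1}}

```text
clock: 17.73
tool_pos: [0.4226, -0.1168, 0.0051]
tool_rot: [179.8, 0.3, 163.6]
contact_force: [-0.8, 0.5, 6.4]
opening: 0.311
```

```bash
python3 w.py wrist pics/w10.png 0 dark_scroll
```

```text
dark_scroll 0.91 [287. 202. 352. 329.] 6493 [0.422, -0.117, -16.1, 0.924]
17.825 [ 0.4226 -0.1168  0.005 ] [179.82   0.27 163.6 ] [-1.1  0.5  6.6] 0.31013966748141647
```

View pics/w10.png

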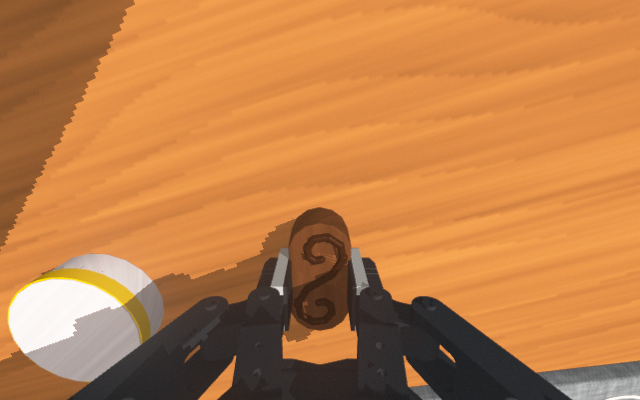

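{"api": "carry_out", "payload": {"slide": [[0, 0, 0.05], [0.01, 0.012, 0.1], [0.03, 0.037, 0.1], [0.06, 0.073, 0.1], [0.09, 0.11, 0.1], [0.12, 0.146, 0.1], [0.15, 0.183, 0.1], [0.165, 0.201, 0.1], [0.176, 0.2143, 0.1], [0.176, 0.2143, 0.1], [0.176, 0.2143, 0.1], [0.176, 0.2143, 0.1], [0.176, 0.2143, 0.1]], "twist": [[0, 0, 0], [0, 0, -8], [0, 0, -18], [0, 0, -28], [0, 0, -38], [0, 0, -48], [0, 0, -58], [0, 0, -68], [0, 0, -77], [0, 0, -80.6], [0, 0, -80.6], [0, 0, -80.6], [0, 0, -80.6]]}}

```text
clock: 19.45
tool_pos: [0.5985, 0.0973, 0.1051]
tool_rot: [179.8, 0.3, 83.0]
contact_force: [0.4, -0.2, -0.3]
opening: 0.312
```

```bash
python3 w.py wrist pics/w11.png 0.1 dark_scroll
```

```text
dark_scroll 0.93 [289. 204. 352. 331.] 6448 [0.5987, 0.0973, 83.2, 0.921]
19.55 [0.5986 0.0973 0.1051] [179.81   0.27  83.01] [ 0.4 -0.4 -1.1] 0.31032375738050494
```

View pics/w11.png

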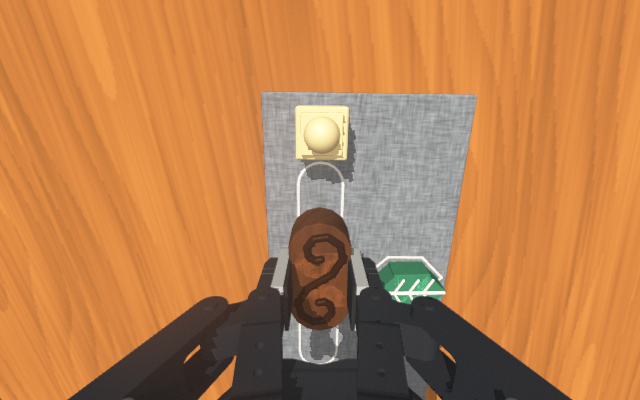

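{"api": "carry_out", "payload": {"slide": [[0, 0, -0.04], [0, 0, -0.07], [0, 0, -0.083], [0, 0, -0.087], [0, 0, -0.088], [0, 0, -0.088]], "twist": [[0, 0, 0], [0, 0, 0], [0, 0, 0], [0, 0, 0], [0, 0, 0], [0, 0, 0]]}}

```text
clock: 20.3
tool_pos: [0.5993, 0.0973, 0.0182]
tool_rot: [179.7, 0.3, 83.0]
contact_force: [-0.4, -0.1, -0.4]
opening: 0.313
```

{"api": "carry_out", "payload": {"slide": [[0, 0, 0], [0, 0, 0], [0, 0, 0], [0, 0, 0.04], [0, 0, 0.09], [0, 0, 0.15], [0, 0, 0.17], [0, 0, 0.17]], "twist": [[0, 0, 0], [0, 0, 0], [0, 0, 0], [0, 0, 0], [0, 0, 0], [0, 0, 0], [0, 0, 0], [0, 0, 0]], "hand": 1}}

```text
clock: 21.3
tool_pos: [0.6001, 0.0974, 0.19]
tool_rot: [179.5, 0.2, 83.0]
contact_force: [-0.6, -1.0, -0.7]
opening: 0.996
```

```bash
python3 w.py wrist pics/w12.png 0.012 dark_scroll rosette leaf
```

```text
dark_scroll 0.81 [302. 150. 336. 215.] 1497 [0.5993, 0.0974, 83.3, 0.933]
rosette 0.86 [289. 212. 343. 266.] 2036 [0.5906, 0.0278, -4.2, 0.972]
leaf 0.96 [359. 225. 413. 260.] 1522 [0.6654, 0.0188, 174.9, 0.965]
21.5 [0.5984 0.0973 0.1862] [179.9    0.29  83.  ] [-0.2  0.5 -0.5] 1.0023465921410817
```

View pics/w12.png

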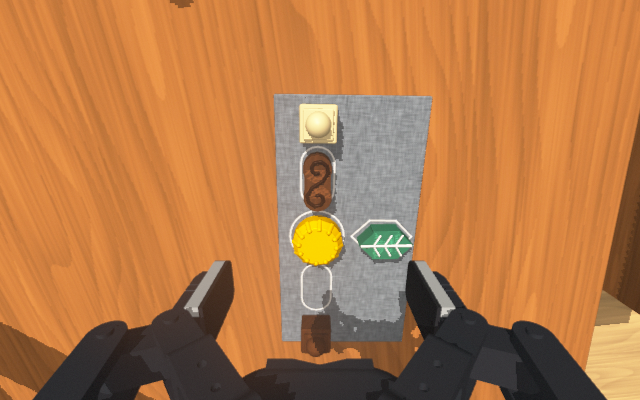

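{"api": "carry_out", "payload": {"slide": [[-0.02, 0.045, 0], [-0.04, 0.091, 0], [-0.06, 0.137, 0], [-0.08, 0.182, 0], [-0.09, 0.205, 0], [-0.096, 0.219, 0], [-0.096, 0.219, 0], [-0.096, 0.219, 0]], "twist": [[0, 0, -9], [0, 0, -18], [0, 0, -27], [0, 0, -36], [0, 0, -44.5], [0, 0, -44.5], [0, 0, -44.5], [0, 0, -44.5]]}}

```text
clock: 22.5
tool_pos: [0.5028, 0.3153, 0.1859]
tool_rot: [179.9, 0.3, 38.5]
contact_force: [-0.0, -0.9, 0.4]
opening: 1.001
```

```bash
python3 w.py wrist pics/w13.png 0 pale_scroll
```

```text
pale_scroll 0.93 [304. 152. 332. 207.] 1456 [0.5028, 0.3169, 217.0, 0.94]
22.6 [0.5029 0.3152 0.1861] [179.89   0.3   38.48] [-1.  -0.4  0.6] 0.997766930422834
```

View pics/w13.png

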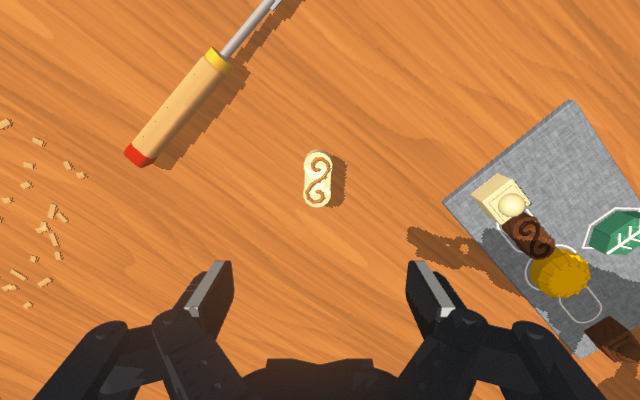

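The pale scroll is at (318,179), aligned with the pads, and the gouge is clear.

{"api": "carry_out", "payload": {"slide": [[0, 0.001, -0.06], [0, 0.001, -0.12], [0, 0.001, -0.165], [0, 0.001, -0.179], [0, 0.001, -0.182], [0, 0.001, -0.182]], "twist": [[0, 0, -0.5], [0, 0, -0.5], [0, 0, -0.5], [0, 0, -0.5], [0, 0, -0.5], [0, 0, -0.5]]}}

```text
clock: 23.35
tool_pos: [0.5043, 0.3167, 0.0059]
tool_rot: [179.9, 0.1, 38.0]
contact_force: [-0.7, 0.1, 0.5]
opening: 0.997
```

{"api": "carry_out", "payload": {"slide": [[0, 0, 0], [0, 0, 0], [0, 0, 0], [0, 0, 0], [0, 0, 0], [0, 0, 0], [0, 0, 0]], "twist": [[0, 0, 0], [0, 0, 0], [0, 0, 0], [0, 0, 0], [0, 0, 0], [0, 0, 0], [0, 0, 0]], "hand": -1}}

```text
clock: 24.22
tool_pos: [0.5044, 0.3169, 0.0066]
tool_rot: [179.8, 0.1, 38.0]
contact_force: [-1.3, -0.1, 5.2]
opening: 0.31
```

```bash
python3 w.py wrist pics/w14.png 0 pale_scroll
```

```text
pale_scroll 0.73 [290. 210. 349. 330.] 6261 [0.5039, 0.3159, 217.9, 0.916]
24.325 [0.5044 0.3169 0.0066] [1.7984e+02 8.0000e-02 3.7970e+01] [-1.5 -0.5  5.4] 0.3124815035546024
```

View pics/w14.png

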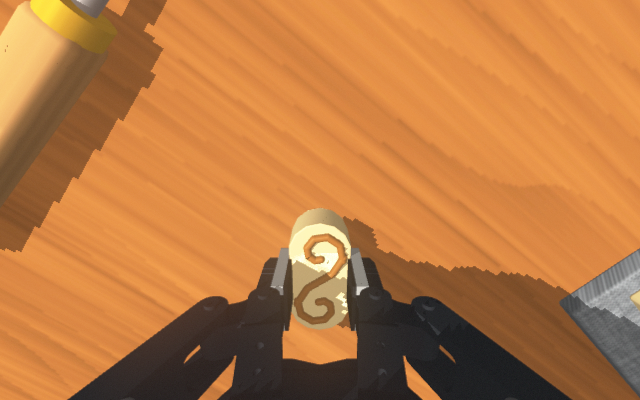

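{"api": "carry_out", "payload": {"slide": [[0, 0, 0.05], [0.003, -0.013, 0.1], [0.01, -0.046, 0.1], [0.02, -0.092, 0.1], [0.03, -0.139, 0.1], [0.04, -0.185, 0.1], [0.05, -0.231, 0.1], [0.06, -0.277, 0.1], [0.07, -0.323, 0.1], [0.075, -0.346, 0.1], [0.0775, -0.358, 0.1], [0.0775, -0.358, 0.1], [0.0775, -0.358, 0.1], [0.0775, -0.358, 0.1]], "twist": [[0, 0, 0], [0, 0, 3], [0, 0, 9], [0, 0, 18], [0, 0, 27], [0, 0, 36], [0, 0, 45], [0, 0, 45], [0, 0, 45], [0, 0, 45], [0, 0, 45], [0, 0, 45], [0, 0, 45], [0, 0, 45]]}}

```text
clock: 26.08
tool_pos: [0.5818, -0.04, 0.1067]
tool_rot: [179.9, 0.1, 83.0]
contact_force: [-0.0, -0.4, -0.8]
opening: 0.313
```

```bash
python3 w.py wrist pics/w15.png 0.1 pale_scroll
```

```text
pale_scroll 0.89 [291. 210. 349. 330.] 6312 [0.5819, -0.0405, 83.2, 0.92]
26.175 [ 0.5819 -0.0403  0.1067] [1.7985e+02 8.0000e-02 8.3040e+01] [-0.5  1.2 -0.8] 0.3102698942452303
```

View pics/w15.png

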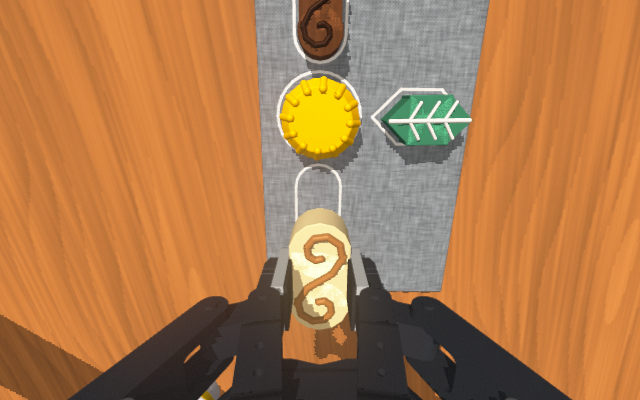

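{"api": "carry_out", "payload": {"slide": [[0, -0.001, -0.04], [0, -0.001, -0.07], [0, -0.001, -0.083], [0, -0.001, -0.087], [0, -0.001, -0.088], [0, -0.001, -0.088]], "twist": [[0, 0, 0], [0, 0, 0], [0, 0, 0], [0, 0, 0], [0, 0, 0], [0, 0, 0]]}}

```text
clock: 26.92
tool_pos: [0.5825, -0.0414, 0.0197]
tool_rot: [179.7, 0.1, 83.0]
contact_force: [0.0, 0.9, 0.7]
opening: 0.313
```

{"api": "carry_out", "payload": {"slide": [[0, 0, 0], [0, 0, 0], [0, 0, 0], [0, 0, 0.04], [0, 0, 0.09], [0, 0, 0.15], [0, 0, 0.17], [0, 0, 0.17]], "twist": [[0, 0, 0], [0, 0, 0], [0, 0, 0], [0, 0, 0], [0, 0, 0], [0, 0, 0], [0, 0, 0], [0, 0, 0]], "hand": 1}}

```text
clock: 27.92
tool_pos: [0.5833, -0.0416, 0.1915]
tool_rot: [179.5, 0.1, 83.0]
contact_force: [0.1, -0.5, -0.7]
opening: 1.001
```

```bash
python3 w.py wrist pics/w16.png 0.012 pale_scroll rosette; python3 w.py top pics/t16.png 0 boss wax_tin; python3 w.py scene pics/t16.png 0 boss
```

```text
pale_scroll 0.87 [302. 157. 332. 213.] 1465 [0.5816, -0.0422, 82.5, 0.927]
rosette 0.97 [288.  81. 343. 141.] 2700 [0.5907, 0.0278, 2.5, 0.97]
28.075 [ 0.5817 -0.0413  0.188 ] [1.7992e+02 7.0000e-02 8.3040e+01] [-0.9 -0.5 -0.6] 0.996841950232415
wax_tin 0.94 [436. 211. 466. 242.] 676 [0.4168, -0.2435, -0.9, 0.959]
28.225 [ 0.582  -0.0414  0.1881] [1.799e+02 7.000e-02 8.303e+01] [ 0.8 -0.1 -0.6] 0.9986304610986024
boss 0.68 [164. 196. 177. 210.] 119 [0.5326, -0.3142, 10.0, 0.867]
28.325 [ 0.5822 -0.0414  0.1886] [1.7985e+02 7.0000e-02 8.3040e+01] [0.2 0.  0.4] 1.0044682924799175
```

View pics/w16.png

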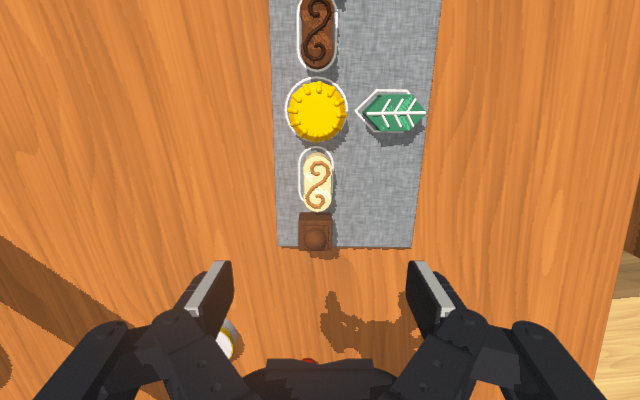

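{"api": "carry_out", "payload": {"slide": [[-0.01, -0.055, 0], [-0.02, -0.11, 0], [-0.03, -0.165, 0], [-0.04, -0.22, 0], [-0.045, -0.25, 0], [-0.048, -0.273, 0], [-0.048, -0.273, 0], [-0.048, -0.273, 0]], "twist": [[0, 0, 0], [0, 0, 0], [0, 0, 0], [0, 0, 0], [0, 0, 0], [0, 0, 0], [0, 0, 0], [0, 0, 0]]}}

```text
clock: 29.32
tool_pos: [0.5345, -0.3132, 0.1885]
tool_rot: [179.9, 0.0, 83.1]
contact_force: [-1.0, 0.0, 0.1]
opening: 1.0
```

```bash
python3 w.py wrist pics/w17.png 0 boss wax_tin
```

```text
boss 0.76 [307. 166. 335. 195.] 672 [0.535, -0.3134, 7.7, 0.892]
wax_tin 0.97 [155.  92. 228. 164.] 3802 [0.4148, -0.2418, -4.3, 0.967]
29.475 [ 0.5347 -0.3131  0.1888] [1.7984e+02 6.0000e-02 8.3130e+01] [-0.4 -0.3  0. ] 1.002529313578926
```

View pics/w17.png

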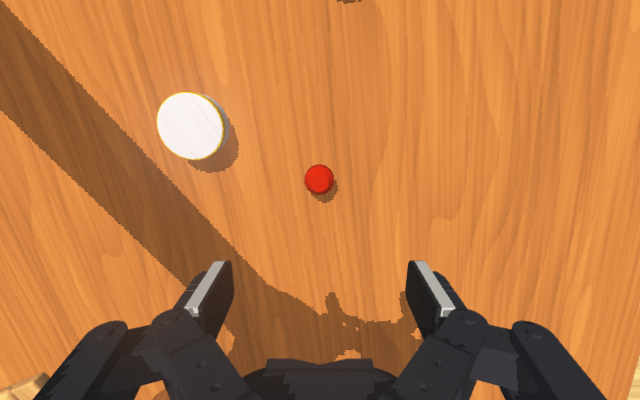

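{"api": "carry_out", "payload": {"slide": [[0, 0, -0.06], [0, 0, -0.12], [0, 0, -0.165], [0, 0, -0.178], [0, 0, -0.181], [0, 0, -0.181]], "twist": [[0, 0, 0], [0, 0, 0], [0, 0, 0], [0, 0, 0], [0, 0, 0], [0, 0, 0]]}}

```text
clock: 30.22
tool_pos: [0.5359, -0.3137, 0.0097]
tool_rot: [179.7, 0.2, 83.1]
contact_force: [0.4, 0.9, 0.4]
opening: 1.0
```

{"api": "carry_out", "payload": {"slide": [[0, 0, 0], [0, 0, 0], [0, 0, 0], [0, 0, 0], [0, 0, 0], [0, 0, 0], [0, 0, 0]], "twist": [[0, 0, 0], [0, 0, 0], [0, 0, 0], [0, 0, 0], [0, 0, 0], [0, 0, 0], [0, 0, 0]], "hand": -1}}

```text
clock: 31.1
tool_pos: [0.5361, -0.3139, 0.0106]
tool_rot: [179.6, 0.2, 83.1]
contact_force: [-1.9, 0.7, 5.0]
opening: 0.348
```

```bash
python3 w.py wrist pics/w18.png 0 boss
```

```text
boss 0.95 [292. 232. 352. 296.] 3109 [0.5363, -0.3133, 7.5, 0.941]
31.2 [ 0.5361 -0.3139  0.0106] [179.63   0.19  83.15] [-0.9  1.   5. ] 0.34363534204845275
```

View pics/w18.png

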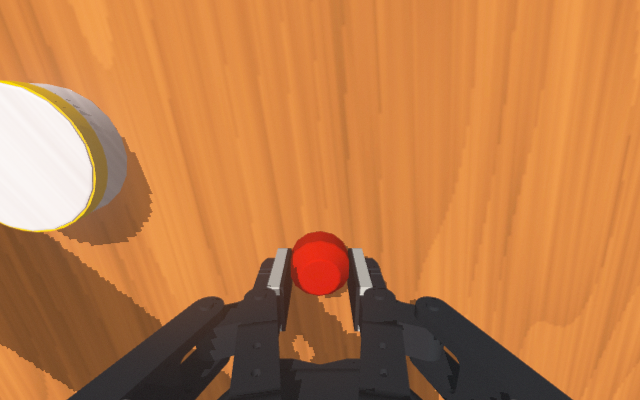

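{"api": "carry_out", "payload": {"slide": [[0, 0, 0.05], [0, 0.005, 0.1], [0.007, 0.045, 0.12], [0.015, 0.095, 0.12], [0.023, 0.145, 0.12], [0.031, 0.195, 0.12], [0.039, 0.245, 0.12], [0.047, 0.295, 0.12], [0.052, 0.325, 0.12], [0.0545, 0.338, 0.12], [0.0545, 0.3418, 0.12], [0.0545, 0.3418, 0.12], [0.0545, 0.3418, 0.12], [0.0545, 0.3418, 0.12]], "twist": [[0, 0, 0], [0, 0, 0], [0, 0, 0], [0, 0, 0], [0, 0, 0], [0, 0, 0], [0, 0, 0], [0, 0, 0], [0, 0, 0], [0, 0, 0], [0, 0, 0], [0, 0, 0], [0, 0, 0], [0, 0, 0]]}}

```text
clock: 32.95
tool_pos: [0.5905, 0.027, 0.1306]
tool_rot: [179.6, 0.2, 83.1]
contact_force: [0.6, -0.7, 0.3]
opening: 0.34
```

```bash
python3 w.py wrist pics/w19.png 0.12 boss;python3 w.py wrist pics/w19.png 0.012 rosette
```

```text
boss 0.97 [291. 233. 351. 299.] 2975 [0.5909, 0.0275, 3.4, 0.903]
33.05 [0.5905 0.0274 0.1306] [179.64   0.19  83.1 ] [-1.7  0.3  0.4] 0.34511898323881796
rosette 0.87 [284. 163. 350. 230.] 3415 [0.5908, 0.0277, 13.2, 0.974]
33.15 [0.5905 0.0276 0.1306] [179.63   0.19  83.13] [-0.3 -0.3  0.6] 0.34707589765828634
```

View pics/w19.png

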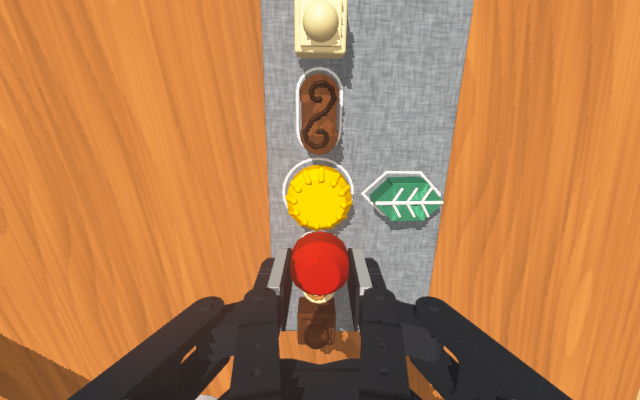

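Boss and rosette line up; I'll lower it: 0.1306 → about 0.0470 (−0.0835).

{"api": "carry_out", "payload": {"slide": [[0, 0, -0.03], [0, 0, -0.06], [0, 0, -0.075], [0, 0, -0.081], [0, 0, -0.0835], [0, 0, -0.0835], [0, 0, -0.0835]], "twist": [[0, 0, 0], [0, 0, 0], [0, 0, 0], [0, 0, 0], [0, 0, 0], [0, 0, 0], [0, 0, 0]]}}

```text
clock: 34.02
tool_pos: [0.591, 0.0276, 0.0479]
tool_rot: [179.6, 0.2, 83.1]
contact_force: [0.2, -0.6, -1.0]
opening: 0.344
```

```bash
python3 w.py wrist pics/w20.png 0.036 boss; python3 w.py scene pics/s20.png 0.036 boss
```

```text
boss 0.76 [290. 231. 349. 296.] 3081 [0.5912, 0.0273, 6.5, 0.95]
34.125 [0.5909 0.0276 0.0477] [179.57   0.19  83.12] [ 0.9 -0.6 -0.4] 0.3452070518393942
boss 0.42 [298. 210. 300. 219.] 36 [0.5862, 0.0479, -31.8, 0.263]
34.225 [0.5907 0.0276 0.0475] [179.6    0.19  83.13] [-0.2 -0.1 -0. ] 0.3431837182624676
```

View pics/w20.png

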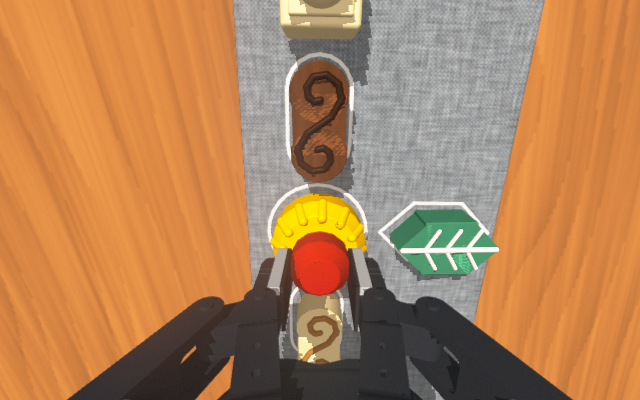

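{"api": "carry_out", "payload": {"slide": [[0, 0, -0.001], [0, 0, -0.001], [0, 0, -0.001]], "twist": [[0, 0, 0], [0, 0, 0], [0, 0, 0]]}}

```text
clock: 34.6
tool_pos: [0.5908, 0.0276, 0.0467]
tool_rot: [179.6, 0.2, 83.1]
contact_force: [-0.2, 0.8, 2.5]
opening: 0.345
```

{"api": "carry_out", "payload": {"slide": [[0, 0, 0], [0, 0, 0], [0, 0, 0], [0, 0, 0.01], [0, 0, 0.04], [0, 0, 0.09], [0, 0, 0.14], [0, 0, 0.17], [0, 0, 0.17], [0, 0, 0.17]], "twist": [[0, 0, 0], [0, 0, 0], [0, 0, 0], [0, 0, 0], [0, 0, 0], [0, 0, 0], [0, 0, 0], [0, 0, 0], [0, 0, 0], [0, 0, 0]], "hand": 0.6}}

```text
clock: 35.85
tool_pos: [0.5903, 0.0276, 0.216]
tool_rot: [179.7, 0.2, 83.1]
contact_force: [0.2, 0.5, -1.0]
opening: 0.801
```

```bash
python3 w.py wrist pics/w21.png 0.036 boss; python3 w.py wrist pics/w21.png 0.012 rosette leaf pale_scroll dark_scroll;python3 w.py scene pics/s21.png 0.036 boss; python3 w.py top pics/t21.png 0 wax_tin
```

```text
boss 0.66 [278.  19. 432. 287.] 28059 [0.6906, 0.1471, -393.2, 0.044]
35.95 [0.5901 0.0276 0.2152] [179.75   0.19  83.12] [ 0.2 -0.1  0.3] 0.8011000121398975
rosette 0.74 [289. 149. 343. 199.] 1119 [0.5905, 0.0274, 6.5, 0.546]
leaf 0.66 [360. 161. 414. 191.] 1426 [0.6651, 0.0191, 175.0, 0.955]
pale_scroll 0.65 [307. 210. 331. 259.] 1104 [0.582, -0.0417, 82.5, 0.902]
dark_scroll 0.58 [306.  78. 336. 141.] 1437 [0.5993, 0.0971, 82.6, 0.894]
36.2 [0.5906 0.0276 0.216 ] [179.65   0.19  83.13] [-0.6  0.3 -1. ] 0.7956342515149235
boss 0.72 [221. 208. 361. 271.] 4592 [0.7366, 0.1532, -213.8, 0.043]
36.3 [0.5908 0.0276 0.2163] [179.61   0.18  83.12] [-0.  -0.5  0.4] 0.7965678285210258
36.4 [0.5908 0.0276 0.2165] [179.6    0.19  83.13] [0.2 0.6 0.6] 0.7975252922217323
```

View pics/w21.png

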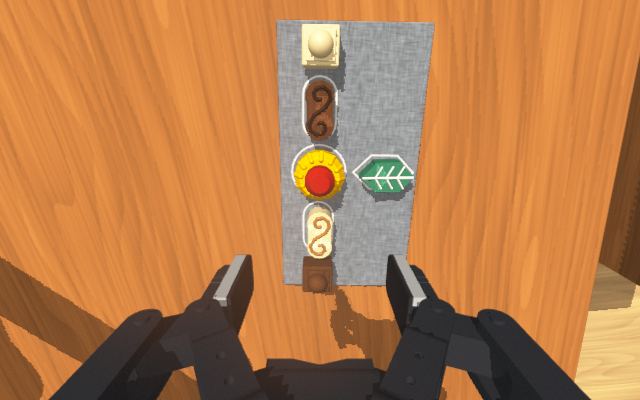

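View pics/s21.png

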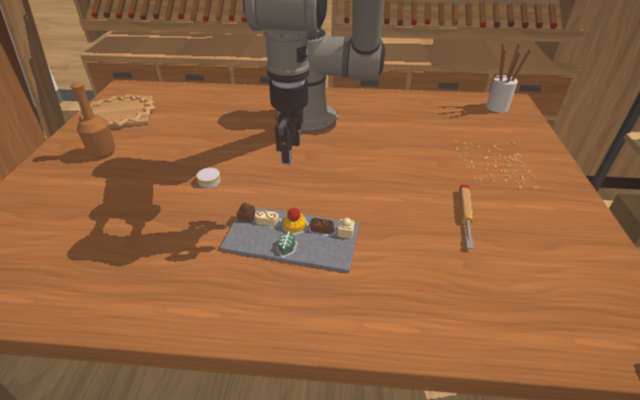

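Run:
```python
from plant import bot
from ov import *
c=bot.read_camera("wrist"); k=c["color"].astype(int)
m=(k[:,:,0]>120)&(k[:,:,1]<60)&(k[:,:,2]<60); m[:140]=0;m[205:]=0;m[:,:285]=0;m[:,350:]=0
print(m.sum(),fit(c,m,M["boss"],True,.036))
ov(c,(.590,.028,-7.),[],"pics/w22.png",(260,5,450,305),2)
```

```text
672 (np.float64(0.5904), np.float64(0.0272), 4.9, np.float64(0.851))
```

View pics/w22.png

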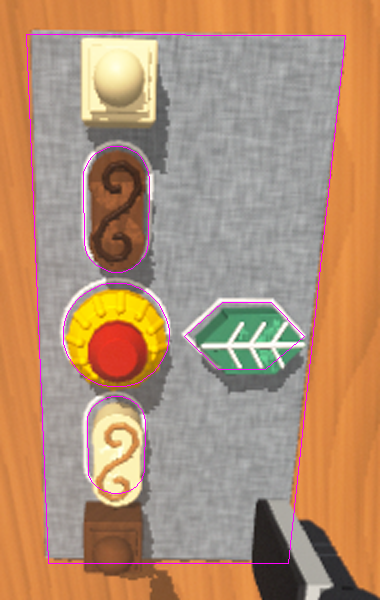

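Board model and outlines coincide within about 2 mm, the boss is at (0.5904, 0.0272) and the rosette at (0.5907, 0.0278). I'm handing the job in.

```bash
python3 -c "
from plant import bot
print(bot.job_done()); print(bot.sense()['clock'])"
```

```text
the job is handed in; nothing more can be done
None
the job is handed in; nothing more can be done
```

The crest is laid out and I handed the job in at about 36.5 s of the 109 s allowed. No verdict is reported, so the result below rests on my own last checks.

- **Layout:** The gold rosette is in the round outline. The dark scroll is beside the pale block, the pale scroll beside the dark block, and the leaf is behind the rosette. The red boss stands on the rosette.
- **Positions:** In the last wrist-camera fits, every piece is within about 2 mm of its outline's centre, and the scrolls and leaf are turned to within about 2° of theirs. The boss is about 1 mm from the rosette's centre. The board outline model matched the image to about 2 mm.
- **Bystanders:** The wax tin measured unmoved to within about 2 mm. The gouge looked undisturbed in the scene picture, but I did not measure it.
- **Checks that failed or disagreed:** The network's last finds of the boss, from the wrist and scene cameras, were false; they took in most of the board. I re-measured the boss by its red colour instead. In that same last round the rosette fit poorly (0.55), because the boss hides part of it. Its position still agreed with the earlier clean fits.

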